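# Rock a stuck drive sled loose and drag it out

### The arm

A 6-joint arm with a two-finger parallel gripper is mounted at the origin on a cart in front of the work surface, level with it; the furniture and walls round the work are solid. World frame = base frame: x ahead of the robot, y to its left, z up, the work surface at z = 0. Lengths are in m, angles in rad, forces in N, time in s.
With the tool pointing down it reaches from about 0.25 to 0.775 m from the base axis. Payload 4 kg.
Tool frame: the origin (TCP) lies at the centre of the arm's flange, where the gripper is bolted on; the fingertips stand 199 mm ahead of it and the grasp point (between the pads) lies 180 mm ahead of it (robot.tcp_to_tips is the distance from the TCP to the fingertips, in m); z points along the fingers, y is the line along which they close (so a half turn about z gives the same grasp; the last joint's range is limited). The gripper opens to 94 mm and grips with 3 to 60 N. Pads are 16 mm wide; open, the fingers measure 119 mm over their backs; the gripper's body (75 mm by 177 mm) begins 78 mm behind the grasp point.
Start: joints at [1.221, 0.087, 1.371, -0, 1.684, -0.103], TCP at [0.134, 0.533, 0.405] pointing down, gripper open.
Joint ranges: [-3.1, 3.1], [-0.76, 2.03], [0.27, 2.55], [-1.08, 4.22], [0.17, 2.65], [-2.57, 2.57]. Speed limits (rad/s): [2.79, 2.79, 3.14, 3.14, 3.14, 3.14].

### API

Orientations are given as [roll, pitch, yaw] about the fixed x, y, z axes, in that order (R = Rz(yaw) Ry(pitch) Rx(roll)).
In Python, from bench import telemetry, snapshot, ticket, robot gives the robot as it stands.
- The arm moves only by the tool apply_moves, never from a script. Its argument "moves" is a list that holds one entry, the list of rows, each a list of 5 numbers: the shift along the tool's x, y, z in units of 50 mm (1.0 is 50 mm), then the turn about the tool's z in units of 10 degrees (1.0 is 10 degrees), then the closure, from 0 (fully open) to 1 (shut). A call has 1 to 10 rows; each row is the pose to reach, as a shift and turn from the pose commanded when the call began, along the tool's axes at that moment; what a row does not reach only later rows make up. A row lasts 1/8 s, in which the tool goes at most 62.5 mm and 10.7 degrees, less where a joint would pass 70% of its speed; a pose out of reach is approached as far as the arm can. A call with a gripper value outside its range is refused whole. The fingers move at their own pace and stop on an object; the grip force is fixed at half the most. Time passes only in rows, so rows that repeat a pose let the fingers close. It gives the time, the measured TCP pose, the force, the opening and the grip force at its end, in the units of the state.
- telemetry.get_obs(): the state, without advancing time (a new reading comes with each control period).
- snapshot(name): name is "scene" or "top" or "wrist"; returns a dict with "image" (420x560x3 uint8, red, green, blue), "fovy" (degrees; the focal length in pixels is half the picture's height over the tangent of half this angle, whatever the lens; pixels are square), "cx", "cy" (the principal point, pixels), "R" (3x3) and "t" (3): a world point X has camera coordinates R X + t. Camera axes: x right, y down, z forward; pixel columns grow to the right and rows downward; lengths in m; the calibration is good to about 2 mm. A picture is of the moment at which its call begins. There is no depth.
- ticket.close_job(): hands the job in; it is judged then, once.
The state is a dict: "time": time; "joint_positions": joint angles; "qvel": joint speeds; "joint_torque": joint torques, N m; "tool_pos": TCP position; "ee_rot": TCP orientation; "wrist_force": force on the tool from outside, world axes, zero at the start; "wrist_torque": the same for the moment, N m; "width": finger opening in m; "finger_force": force on a finger pad.
Only numpy, scipy, OpenCV 4.12 (cv2) and the standard library are available. Lean on these libraries where they do the work, as an engineer would, in place of code of your own. Each camera call takes 0.05 s, during which the arm holds its last target. There are 200 camera calls.

### The job

The sled with the disk drive is stuck in the blue docking cage, clamped by a red shoe on each side. Hold or hook its orange pull loop and rock the front of the sled to one side and to the other until it has pushed both shoes back as far as they go; then straighten it, draw it right out and leave it lying flat with its middle over the cross in the yellow tape square. Leave the bottle, the battery pack, the tape roll and the spare drive where they are.

Things in the scene. Friction and masses are not known exactly. Their poses are not given: they have to be found in the camera images.
- dock: Blue sheet-metal docking cage fixed to the bench: x -40 to +66 mm, 134 mm wide over the walls plus 20 mm foot flanges, 30 mm high, no floor. Origin on the bench at the middle of the seated sled; its mouth looks along its own -x, z up. A roof (underside 27 mm up) covers x +10 to +66. Guide blocks at x +30 to +60 leave the sled 2.5 mm play a side: its rear pivots there. The sled leaves only along -x.
- sled: Loose steel sled with a silver disk drive, about 0.35 kg, sliding on the bench; 86 mm wide, 22 mm high, x -64 (black front plate) to +60. Origin on its underside at its middle; seated, its axes agree with the cage's. In each side a notch (x -36 to -8, 5 mm deep) takes a shoe's tooth; shoes back and sled straight (within 3 mm at the notches), it slides out freely.
- loop (a point): Middle of the sled's orange pull loop, 14 mm above the bench, at x -88 mm of the sled, axes as the sled. Level loop of 8 mm round bar before the front plate: side bars at 33 mm to either side (y), cross bar 28 mm ahead (-x). The opening is 58 mm wide (y) by 48 mm (x), clear above and below to the bench: closed fingers fit into it.
- shoe_a (a joint): Red clamp shoe at the cage's +y side, at x -20 mm: m pushed back, 0 in, 0.009 at its stop. Its tooth sits 4 mm deep in the sled's notch and blocks a straight pull. It is seized: slides under about 11 N, no spring, stays where left. Swinging the sled's front to +y pushes it back: about 8 to 15 N and 20 to 30 mm of sideways travel of the loop. Once back, its red pin stands out 9 mm from the wall.
- shoe_b (a joint): The same shoe at the cage's -y side; 0 fully in, 0.009 pushed back to its stop (towards -y). The sled pushes it back when its front is swung towards -y.
- square: Flat 200 mm square of yellow tape on the bench with a 50 mm cross in its middle; origin at the cross. It has no thickness to speak of.
- bottle: White bottle with a red cap, 54 mm across, 134 mm high, standing loose on the bench; bystander. Origin under its middle.
- pack: Black battery pack lying flat, 46 x 130 x 19 mm, loose; bystander. Origin under its middle.
- tape: Roll of orange tape lying flat, 77 mm across, 20 mm high, loose; bystander. Origin under its middle.
- spare: Spare silver disk drive, 70 x 100 x 11 mm, loose on the bench; bystander. Origin under its middle.
Mind the look-alikes: they are no part of the job. Of the things that look like the sled, the largest one is meant.

How it is judged:
By the outcome, as a careful person would: the job done as asked, in the order asked, and still so for the second after the job is handed in, with the robot touching nothing.
It also fails if it takes over 72 s, if anything falls off the work surface, if the arm or the gripper's body presses on something with over 40 N, if the wrist force passes 120 N, or if a joint passes its speed limit or range.

## Working session

There is one attempt and no reset: what is moved stays moved. The work goes in short steps, Python scripts to look and compute and a tool call to move; the robot and the scene stay as the last step left them, time stands still between calls to the robot, and variables do not carry over. Pictures are saved under pics/ and viewed, at most 12 in all, crops included, and the job is handed in when it is done.

Besides the shell and the picture viewer there is one more tool, called by a JSON object that holds its "api" and its "payload", one argument or row to a line. apply_moves: Moves the arm, as the interface text tells. Its arguments: {"type":"object","properties":{"moves":{"type":"array","items":{"type":"array","items":{"type":"array","items":{"type":"number"}}}}},"required":["moves"]}

```bash
mkdir -p pics; cat > h.py <<'E'
import numpy as np, cv2, json
from bench import telemetry, snapshot, ticket, robot
def snap(n,f):
    s=snapshot(n); cv2.imwrite('pics/'+f+'.png',cv2.cvtColor(s['image'],cv2.COLOR_RGB2BGR))
    json.dump({k:(np.array(v).tolist()) for k,v in s.items() if k!='image'},open('pics/'+f+'.json','w')); return s
def px(f,u,v,z):
    s=json.load(open('pics/'+f+'.json'));R=np.array(s['R']);t=np.array(s['t']);F=210/np.tan(np.radians(s['fovy'])/2)
    d=R.T@np.array([(u-s['cx'])/F,(v-s['cy'])/F,1]);c=-R.T@t
    return c+d*(z-c[2])/d[2]
def proj(f,X):
    s=json.load(open('pics/'+f+'.json'));F=210/np.tan(np.radians(s['fovy'])/2)
    p=np.array(s['R'])@X+np.array(s['t']);return p[:2]/p[2]*F+[s['cx'],s['cy']]
E
python3 -c "
from h import *
a=snap('scene','s1');b=snap('top','t1')
print(telemetry.get_obs())
cv2.imwrite('pics/t1b.png',cv2.resize(cv2.imread('pics/t1.png'),(800,600),interpolation=2))
print(open('pics/t1.json').read())"; ls
```

```text
{'time': 0.1, 'joint_positions': array([ 1.22090956e+00,  8.79109460e-02,  1.37204644e+00,  1.93651475e-05,
        1.68363880e+00, -1.03122178e-01]), 'qvel': array([ 1.71523500e-03,  2.14177555e-04, -4.04597342e-03, -1.01918240e-04,
       -9.80131907e-04, -5.21458065e-05]), 'joint_torque': array([ 1.44445872e-03, -3.41254234e+01, -3.03301549e+01,  7.19201728e-02,
        3.04137392e-02, -8.90265687e-05]), 'tool_pos': array([0.13432988, 0.53325122, 0.40363328]), 'ee_rot': array([-3.13960174e+00, -2.25386861e-04,  2.89483000e+00]), 'wrist_force': array([-0.62392545,  0.21752651,  0.90741558]), 'wrist_torque': array([-0.00468524,  0.01915409, -0.00941759]), 'finger_force': 0.0, 'width': 0.09402947687602858}
{"fovy": 54.36877652001358, "cx": 272.6573311366111, "cy": 203.20216541019724, "R": [[0.0002407793875583601, -0.9996787331464004, 0.025345068950279177], [-0.9975279958372104, -0.0020210991139635575, -0.07024110391622486], [0.0702697626741751, -0.025265503224345537, -0.9972080097956172]], "t": [-0.048341593580816376, 0.5580265273150258, 1.0504818455913938]}
h.py
pics
```

View pics/t1b.png

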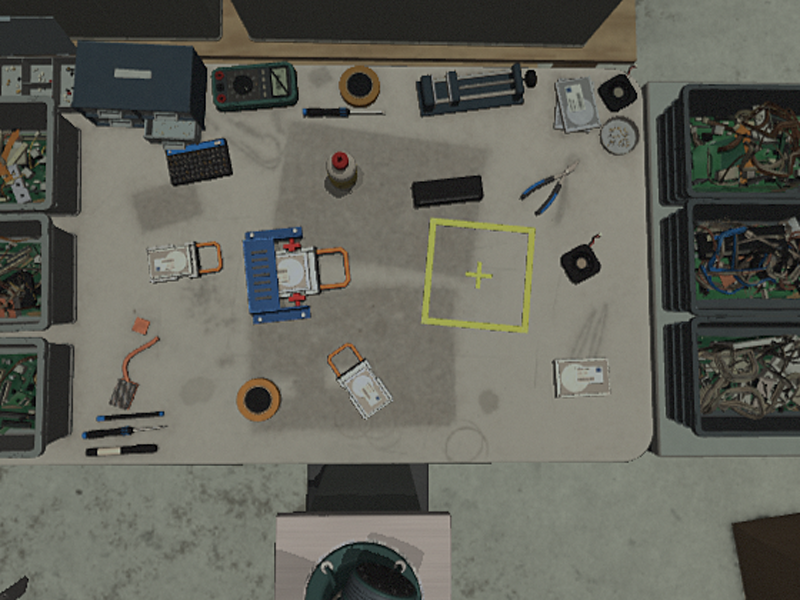

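View pics/s1.png

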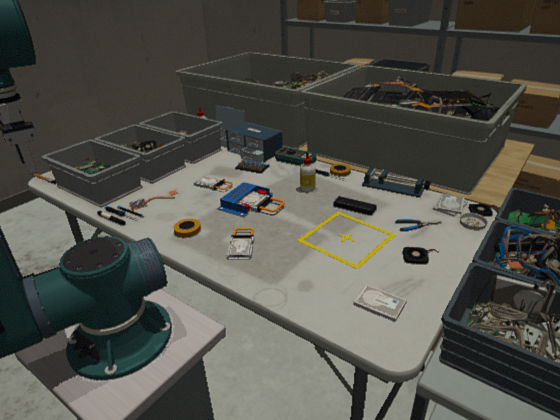

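The top picture (800x600 scale) shows several things that could be taken for the sled:
- The caged sled at (298,272), with its loop at (334,267).
- A small sled on the left at (185,260).
- A small loose sled at (362,382).
- A spare drive at (582,378), and another drive at (575,105).

I choose the caged sled, which is the largest and has the red shoes, and will check it in a crop.

```bash
python3 -c "
from h import *
im=cv2.imread('pics/t1.png')[140:245,160:300]
cv2.imwrite('pics/c1.png',cv2.resize(im,(800,600),interpolation=2))
k=.7
for n,u,v,z in [('loopmid',334,267,.014),('cross',479,275,0),('sqTL',433,220,0),('sqTR',535,230,0),('sqBR',527,332,0),('sqBL',423,322,0),('bottlecap',340,160,.134),('pack',447,191,.019),('tape',258,399,.02),('spare',582,378,.011),('small',345,355,.014),('dock tl',244,232,0),('dock bl',254,322,0)]: print(n,px('t1',u*k,v*k,z).round(3))
"
```

```text
loopmid [0.601 0.055 0.014]
cross [ 0.589 -0.216  0.   ]
sqTL [ 0.693 -0.13   0.   ]
sqTR [ 0.675 -0.324  0.   ]
sqBR [ 0.482 -0.305  0.   ]
sqBL [ 0.5   -0.111  0.   ]
bottlecap [0.767 0.037 0.134]
pack [ 0.744 -0.155  0.019]
tape [0.362 0.189 0.02 ]
spare [ 0.397 -0.403  0.011]
small [0.44  0.033 0.014]
dock tl [0.668 0.224 0.   ]
dock bl [0.5   0.203 0.   ]
```

View pics/c1.png

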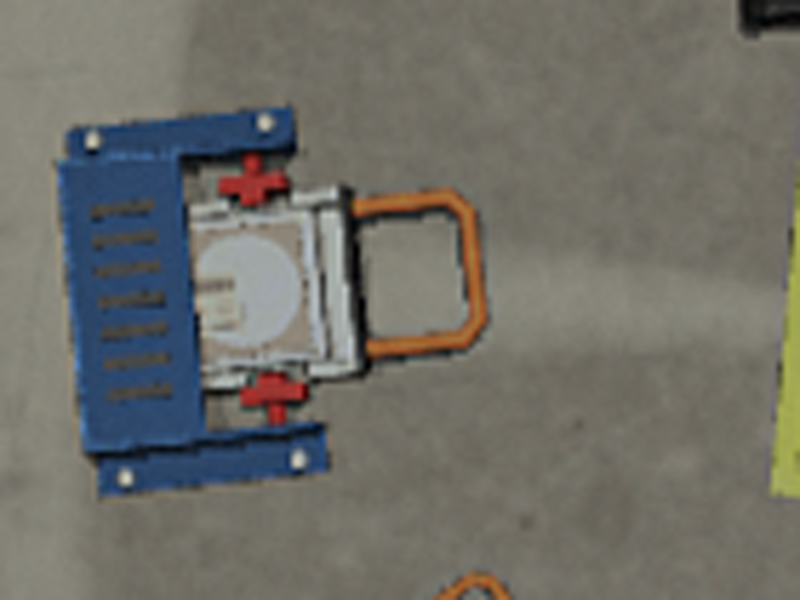

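```bash
cat > m.py <<'E'
from h import *
from scipy.optimize import least_squares
P=[((68,130),(66,87,0)),((293,108),(-40,87,0)),((100,497),(66,-87,0)),((328,470),(-40,-87,0)),
((474,268),(-116,0,14)),((414,204),(-90,33,14)),((418,348),(-90,-33,14))]
# dock +y: x axis points world +y (left), so y axis points world -x (down in image) -> flip
uv=np.array([(a/5.714+160,b/5.714+140) for (a,b),_ in P]);X=np.array([x for _,x in P])/1000
X[:,1]*=-1
def T(p,X):
    c,s=np.cos(p[2]),np.sin(p[2]);return np.c_[p[0]+c*X[:,0]-s*X[:,1],p[1]+s*X[:,0]+c*X[:,1],X[:,2]]
f=lambda p:np.concatenate([proj('t1',q)-u for q,u in zip(T(p,X),uv)])
r=least_squares(f,[.6,.15,1.6]);print(r.x,r.fun.round(1))
print('loop,bar',T(r.x,np.array([[-.088,0,.014],[-.116,0,.014]])))
E
python3 m.py
```

```text
[0.58884757 0.14659803 1.67359171] [-0.1 -0.5  0.2 -0.5 -0.   0.2  0.1  0.8 -0.3  0.3 -0.8  0.1  0.9 -0.3]
loop,bar [[0.59787764 0.05906256 0.014     ]
 [0.60075084 0.03121037 0.014     ]]
```

The crop confirms it: this is the big sled with two red teeth at (253,183) and (273,392), and its cross bar at (474,268). Now moving above the cross bar.

{"api": "apply_moves", "payload": {
  "moves": [
    [[-11.5,-7.46,0.6,-2,0.3],[-11.5,-7.46,0.6,-2,0.3],[-11.5,-7.46,0.6,-2,0.3],[-11.5,-7.46,0.6,-2,0.3],[-11.5,-7.46,0.6,-2,0.3],[-11.5,-7.46,0.6,-2,0.3],[-11.5,-7.46,0.6,-2,0.3],[-11.5,-7.46,0.6,-2,0.3],[-11.5,-7.46,0.6,-2,0.3],[-11.5,-7.46,0.6,-2,0.3]]
  ]
}}

```text
time: 1.35
tool_pos: [0.5551, 0.0798, 0.3771]
ee_rot: [3.141, -0.0, -3.04]
wrist_force: [-0.6, 1.2, -0.0]
width: 0.0658
finger_force: 0.0
```

{"api": "apply_moves", "payload": {
  "moves": [
    [[-0.8,-1.06,0.8,0,0.3],[-0.8,-1.06,1.5,0,0.3],[-0.8,-1.06,1.5,0,0.3],[-0.8,-1.06,1.5,0,0.3]]
  ]
}}

```text
time: 1.85
tool_pos: [0.5992, 0.0335, 0.3039]
ee_rot: [3.141, 0.001, -3.039]
wrist_force: [0.3, -0.4, 0.4]
width: 0.0661
finger_force: 0.0
```

```bash
python3 -c "
from h import *
snap('wrist','w1');o=telemetry.get_obs();print(o['tool_pos'],o['ee_rot'],o['width'],o['joint_positions'].round(2))
cv2.imwrite('pics/w1b.png',cv2.resize(cv2.imread('pics/w1.png'),(800,600),interpolation=2))
"
```

```text
[0.59934606 0.03373573 0.30501767] [-3.14146903  0.0032358  -3.03821258] 0.0656979263761812 [-0.04  0.24  1.4   0.    1.5  -1.71]
```

View pics/w1b.png

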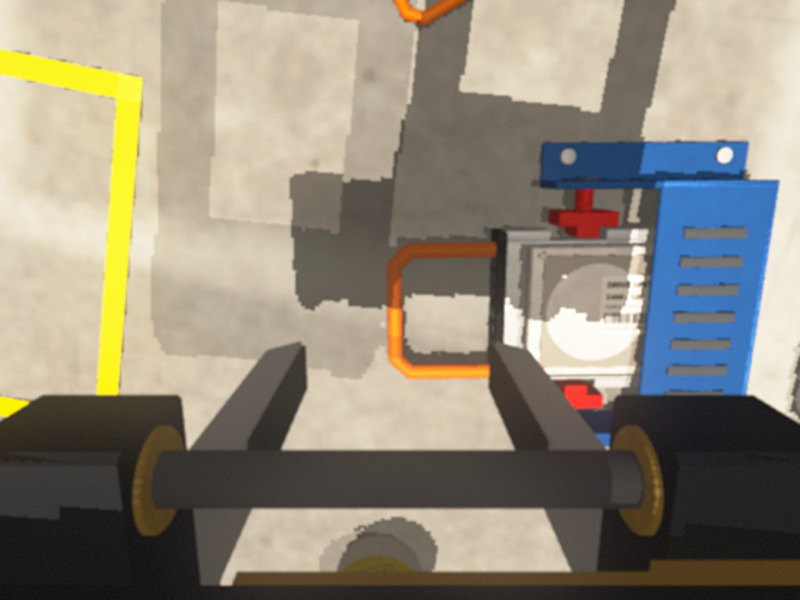

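The wrist view shows the cross bar at (395,310), between the open fingers, and the cage aligned with the tool.

```bash
python3 -c "
from h import *
for u,v,z in [(395,310,.014),(450,249,.014),(450,371,.014),(568,156,0),(725,156,0)]: print(px('w1',u*.7,v*.7,z).round(4))
"
```

```text
[0.6034 0.0334 0.014 ]
[0.5681 0.0583 0.014 ]
[0.6344 0.0667 0.014 ]
[0.5152 0.1148 0.    ]
[0.5067 0.1962 0.    ]
```

{"api": "apply_moves", "payload": {
  "moves": [
    [[-0.05,-0.02,0,0,0.6],[-0.05,-0.02,0.5,0,0.6],[-0.05,-0.02,1.2,0,0.6],[-0.05,-0.02,1.8,0,0.6],[-0.05,-0.02,2.02,0,0.6],[-0.05,-0.02,2.02,0,1],[-0.05,-0.02,2.02,0,1],[-0.05,-0.02,2.02,0,1],[-0.05,-0.02,2.02,0,1],[-0.05,-0.02,2.02,0,1]]
  ]
}}

```text
time: 3.15
tool_pos: [0.6024, 0.0322, 0.2031]
ee_rot: [-3.142, 0.003, -3.039]
wrist_force: [-0.2, 0.3, 5.2]
width: 0.007
finger_force: 30.0
```

{"api": "apply_moves", "payload": {
  "moves": [
    [[0.11,0,0,0.2,1],[0.22,0.01,0,0.4,1],[0.34,0.02,0,0.6,1],[0.45,0.03,0,0.8,1],[0.45,0.03,0,0.8,1]]
  ]
}}

```text
time: 3.78
tool_pos: [0.5811, 0.0295, 0.2032]
ee_rot: [-3.137, 0.01, 3.102]
wrist_force: [8.0, -5.5, 0.9]
width: 0.0071
finger_force: 30.0
```

{"api": "apply_moves", "payload": {
  "moves": [
    [[0.06,0,0,0.1,1],[0.11,0,0,0.2,1],[0.17,0,0,0.3,1],[0.17,0,0,0.3,1]]
  ]
}}

```text
time: 4.28
tool_pos: [0.5744, 0.0291, 0.2036]
ee_rot: [-3.136, 0.017, 3.05]
wrist_force: [15.0, -6.6, -4.5]
width: 0.0069
finger_force: 30.1
```

```bash
cat > v.py <<'E'
import sys
from h import *
n=sys.argv[1];s=snap('top',n);im=cv2.imread('pics/'+n+'.png')
a=cv2.resize(im[140:245,160:300],(800,600),interpolation=2)
snap('wrist',n+'w');b=cv2.imread('pics/'+n+'w.png')
cv2.imwrite('pics/'+n+'b.png',np.hstack([cv2.resize(a,(400,300),interpolation=3),cv2.resize(b,(400,300),interpolation=3)]))
o=telemetry.get_obs();print(o['tool_pos'],o['ee_rot'],o['wrist_force'])
E
python3 v.py a1
```

```text
[0.57443245 0.02913739 0.20358787] [-3.13616244  0.01690142  3.05031056] [15.38844095 -7.36532426 -3.53586544]
```

View pics/a1b.png

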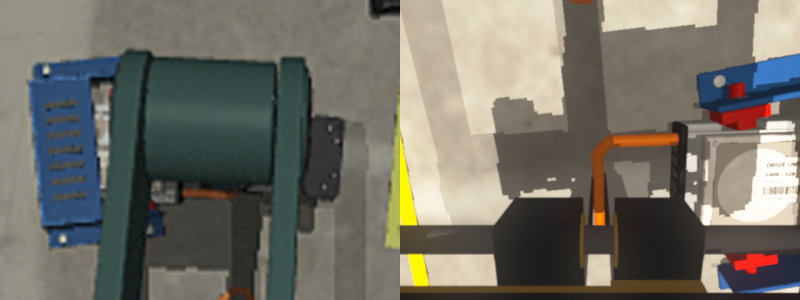

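The wrist view shows shoe a, with its pin at (735,95), moving out over the flange. Pushing on until the force shows the stop.

{"api": "apply_moves", "payload": {
  "moves": [
    [[0.05,0,0,0.1,1],[0.1,0,0,0.2,1],[0.1,0,0,0.2,1]]
  ]
}}

```text
time: 4.75
tool_pos: [0.5716, 0.0292, 0.2045]
ee_rot: [-3.137, 0.027, 3.015]
wrist_force: [23.4, -8.2, -7.4]
width: 0.007
finger_force: 30.4
```

```bash
python3 -c "
from h import *
snap('wrist','w2');o=telemetry.get_obs();print(o['tool_pos'],o['ee_rot'],o['wrist_force'],o['wrist_torque'])
im=cv2.imread('pics/w2.png')[30:210,380:560];cv2.imwrite('pics/w2b.png',cv2.resize(im,(600,600),interpolation=2))
"
```

```text
[0.57164182 0.02921425 0.2044593 ] [-3.13696797  0.02643614  3.01552302] [23.01173899 -8.76527277 -7.14241119] [-1.58551084 -4.242387    0.28309422]
```

View pics/w2b.png

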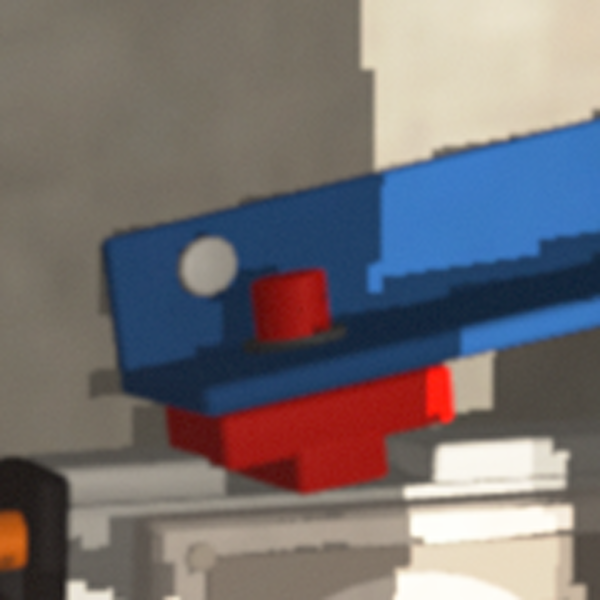

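The pin at (290,305) stands well out of the wall and the shoe body is flush against it. The force jump to 23 N means shoe a is at its stop. Swinging to the other side.

{"api": "apply_moves", "payload": {
  "moves": [
    [[-0.17,0,0,-0.3,1],[-0.34,0.02,0,-0.6,1],[-0.5,0.04,0,-0.9,1],[-0.67,0.07,0,-1.2,1],[-0.83,0.11,0,-1.5,1],[-1.0,0.16,0,-1.8,1],[-1.15,0.21,0,-2.1,1],[-1.15,0.21,0,-2.1,1]]
  ]
}}

```text
time: 5.8
tool_pos: [0.6204, 0.0337, 0.2002]
ee_rot: [-3.141, -0.018, -2.901]
wrist_force: [-13.2, -4.8, 9.6]
width: 0.0068
finger_force: 30.2
```

{"api": "apply_moves", "payload": {
  "moves": [
    [[-0.06,0,0,-0.1,1],[-0.11,0,0,-0.2,1],[-0.17,0,0,-0.3,1],[-0.17,0,0,-0.3,1]]
  ]
}}

```text
time: 6.3
tool_pos: [0.6285, 0.0345, 0.2]
ee_rot: [-3.139, -0.018, -2.85]
wrist_force: [-12.9, -8.7, 8.3]
width: 0.0067
finger_force: 30.3
```

```bash
python3 v.py b1
```

```text
[0.62849429 0.03440932 0.19995595] [-3.13913201 -0.01842692 -2.85013949] [-12.45432741  -8.4240752    8.64097897]
```

View pics/b1b.png

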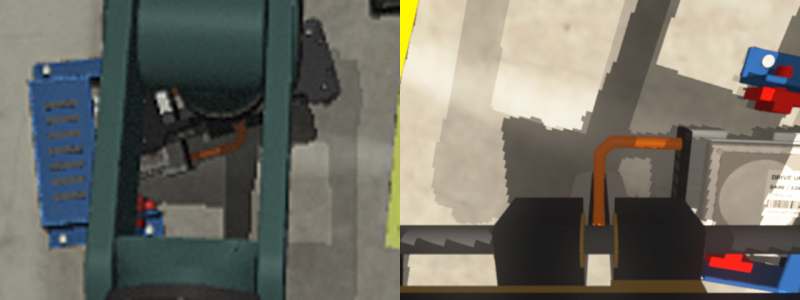

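Shoe b, at (730,262), is partly pushed back and the force is still the sliding level. Continuing.

{"api": "apply_moves", "payload": {
  "moves": [
    [[-0.06,0,-0.02,-0.1,1],[-0.11,0,-0.02,-0.2,1],[-0.11,0,-0.02,-0.2,1]]
  ]
}}

```text
time: 6.78
tool_pos: [0.632, 0.035, 0.1998]
ee_rot: [-3.14, -0.028, -2.816]
wrist_force: [-19.2, -12.0, 11.2]
width: 0.0074
finger_force: 30.6
```

{"api": "apply_moves", "payload": {
  "moves": [
    [[-0.05,0,0,-0.05,1],[-0.1,0,0,-0.1,1],[-0.1,0,0,-0.1,1]]
  ]
}}

```text
time: 7.15
tool_pos: [0.6348, 0.0358, 0.1995]
ee_rot: [-3.141, -0.036, -2.798]
wrist_force: [-27.3, -13.8, 15.3]
width: 0.0068
finger_force: 33.3
```

```bash
python3 -c "
from h import *
snap('wrist','w3');o=telemetry.get_obs();print(o['tool_pos'],o['ee_rot'],o['wrist_force'],o['wrist_torque'])
im=cv2.imread('pics/w3.png')[40:220,380:560]
snap('top','t3');im2=cv2.imread('pics/t3.png')[180:240,165:225]
cv2.imwrite('pics/w3b.png',np.hstack([cv2.resize(i,(400,400),interpolation=2) for i in (im,im2)]))
"
```

```text
[0.63476471 0.03582794 0.19948807] [-3.14098297 -0.03626082 -2.79842781] [-27.12568047 -14.90926068  15.18825641] [-2.72644119  5.09929416 -0.2624641 ]
```

View pics/w3b.png

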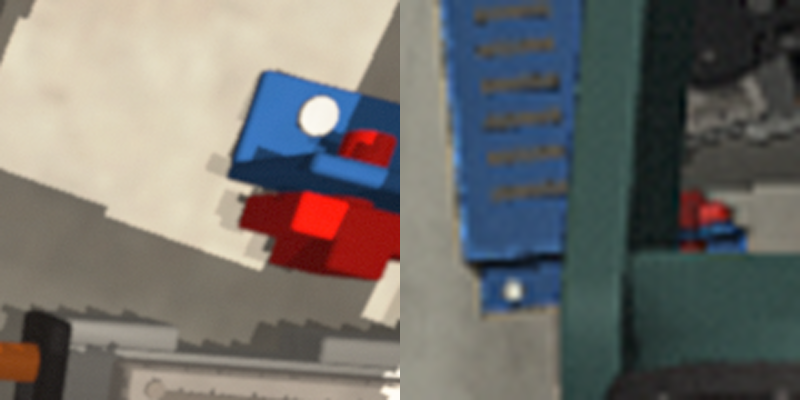

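Shoe b's force has climbed to 27 N, with the same stiff rise as shoe a, so it is at its stop. Shoe a's pin at (368,148) also stands out. Straightening.

{"api": "apply_moves", "payload": {
  "moves": [
    [[0.17,0.0,0,0.3,1],[0.34,0.02,0,0.6,1],[0.5,0.04,0,0.9,1],[0.68,0.07,0,1.2,1],[0.82,0.09,0,1.4,1],[0.82,0.09,0,1.4,1]]
  ]
}}

```text
time: 8.0
tool_pos: [0.6017, 0.031, 0.2026]
ee_rot: [3.141, -0.002, -3.04]
wrist_force: [-0.5, 0.4, 3.0]
width: 0.0069
finger_force: 29.9
```

```bash
python3 v.py d1
```

```text
[0.60186137 0.03094851 0.20246898] [ 3.14149096e+00 -2.31968366e-03 -3.03910457e+00] [-0.9940228   0.5203386   3.06447669]
```

View pics/d1b.png

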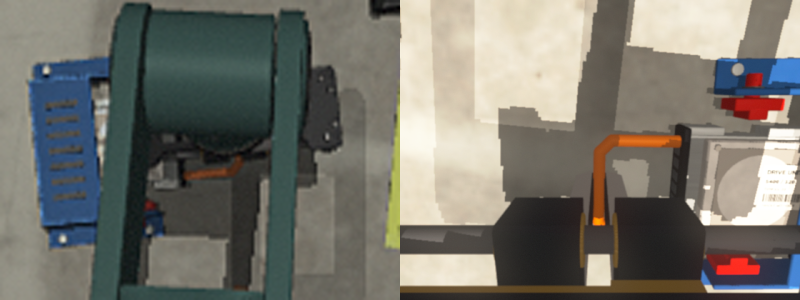

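The sled is straight, and both shoes, at (750,100) and (735,262), stand clear of its sides. Starting the pull.

{"api": "apply_moves", "payload": {
  "moves": [
    [[0,-0.15,0,0,1],[0,-0.35,0,0,1],[0,-0.6,0,0,1],[0,-0.6,0,0,1]]
  ]
}}

```text
time: 8.6
tool_pos: [0.6056, -0.0008, 0.2026]
ee_rot: [-3.139, -0.001, -3.041]
wrist_force: [-0.1, -1.9, 1.9]
width: 0.0067
finger_force: 29.9
```

{"api": "apply_moves", "payload": {
  "moves": [
    [[0,-0.3,0,0,1],[0,-0.6,0,0,1],[0,-0.9,0,0,1],[0,-1.2,0,0,1],[0,-1.5,0,0,1],[0,-1.8,0,0,1],[0,-2.1,0,0,1],[0,-2.4,0,0,1],[0,-2.4,0,0,1]]
  ]
}}

```text
time: 9.72
tool_pos: [0.6178, -0.1207, 0.2027]
ee_rot: [-3.137, 0.0, -3.041]
wrist_force: [-0.3, -3.2, 0.9]
width: 0.0068
finger_force: 29.9
```

{"api": "apply_moves", "payload": {
  "moves": [
    [[0.05,-0.4,0,0,1],[0.15,-0.9,0,0,1],[0.25,-1.4,0,0,1],[0.35,-1.9,0,0,1],[0.45,-2.4,0,0,1],[0.55,-2.9,0,0,1],[0.65,-3.4,0,0,1],[0.72,-3.8,0,0,1],[0.77,-4.17,0,0,1],[0.77,-4.17,0,0,1]]
  ]
}}

```text
time: 10.98
tool_pos: [0.6003, -0.3323, 0.2027]
ee_rot: [-3.137, -0.0, -3.041]
wrist_force: [-0.4, -4.7, 1.6]
width: 0.0071
finger_force: 29.9
```

```bash
python3 -c "
from h import *
snap('wrist','w5');snap('top','t5');o=telemetry.get_obs();print(o['tool_pos'],o['ee_rot'],o['wrist_force'])
a=cv2.imread('pics/t5.png')[130:250,150:390];b=cv2.imread('pics/w5.png')
cv2.imwrite('pics/w5b.png',np.hstack([cv2.resize(a,(400,200),interpolation=2).repeat(1,0),cv2.resize(b,(400,300))[100:]]) if 0 else np.vstack([cv2.resize(a,(600,300),interpolation=2),cv2.resize(b[:230],(600,300))]))
"
```

```text
[ 0.60056762 -0.33098822  0.20272504] [-3.13809219e+00  1.77613450e-05 -3.03994739e+00] [-0.15386773 -2.17479511  0.1387555 ]
```

View pics/w5b.png

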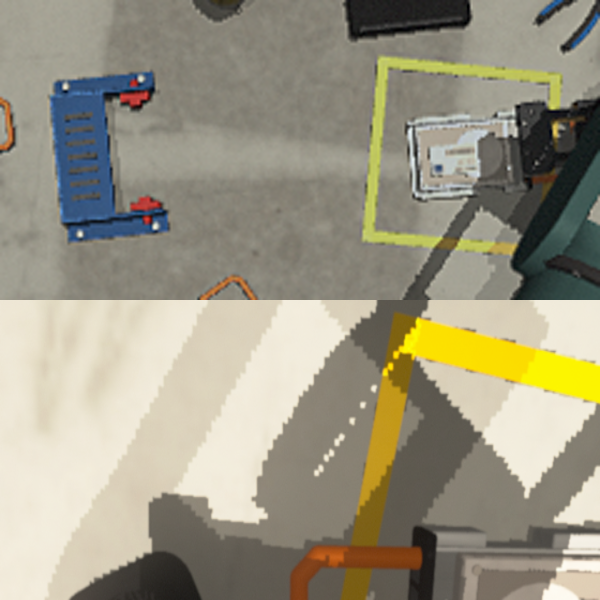

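The sled lies in the square with both shoes out. Releasing, rising and backing off to check the position.

{"api": "apply_moves", "payload": {
  "moves": [
    [[0,0,0,0,0.7],[0,0,0,0,0.65],[0,0,0,0,0.65],[0,0,-0.5,0,0.65],[0,0,-1.5,0,0.65],[0,0,-2.5,0,0.65],[1,0,-2.5,0,0.65],[2.2,0,-2.5,0,0.65],[3.4,0,-2.5,0,0.65],[4.6,0,-2.5,0,0.65]]
  ]
}}

```text
time: 12.32
tool_pos: [0.3702, -0.3526, 0.3276]
ee_rot: [-3.141, 0.0, -3.038]
wrist_force: [-0.3, -0.3, 0.4]
width: 0.0331
finger_force: 0.0
```

```bash
python3 -c "
from h import *
snap('top','t6')
a=cv2.imread('pics/t6.png')[140:245,280:420]
cv2.imwrite('pics/t6b.png',cv2.resize(a,(800,600),interpolation=2))
"
```

```text
(no output)
```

View pics/t6b.png

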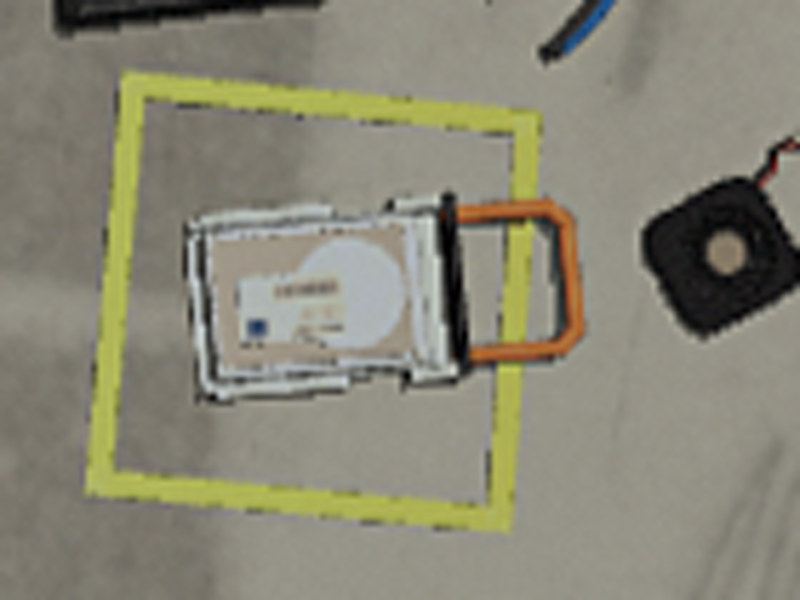

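The sled lies straight inside the square. I'll work out its middle from its corners.

```bash
python3 -c "
from h import *
g=lambda a,b,z:px('t6',a/5.714+280,b/5.714+140,z)
S=[g(*p,0) for p in [(122,72),(541,112),(511,532),(87,495)]];print('sq',np.mean(S,0))
r=(g(190,222,.02)+g(203,398,.02))/2;f=(g(450,200,.022)+g(465,370,.022))/2;b=g(573,282,.014)
d=(r-b);d[2]=0;d/=np.linalg.norm(d)
print(r,f,b,'mid',r-.060*d,f+.064*d,b+.116*d)
"
```

```text
sq [ 0.5879724  -0.21624779  0.        ]
[ 0.58202164 -0.15749585  0.02      ] [ 0.59371483 -0.2780156   0.022     ] [ 0.59600446 -0.3340148   0.014     ] mid [ 0.58675966 -0.21730849  0.02      ] [ 0.58866095 -0.21421546  0.022     ] [ 0.5868443  -0.21837704  0.014     ]
```

The sled's middle is within about 2 mm of the cross, so I'm handing the job in.

```bash
python3 -c "
from bench import ticket
print(ticket.close_job())"
```

```text
the job is handed in; nothing more can be done
None
```

The job is handed in: both shoes were rocked back to their stops, and the sled was straightened, drawn out and left flat with its middle within about 2 mm of the cross, at about 12 s of the 72 s allowed.

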